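Snap the bolt tubs shut

TASK

Two of the three bolt tubs on the bench are not shut: the red lid stands half open and the yellow one has popped up at its front. Swing and press both lids down until they are snapped fully home, keep your hands off the blue tub, which is shut already, and do not shove the tubs about or knock over the green can behind them.

Things in the scene. Friction and masses are not known exactly. Their poses are not given: they have to be found in the camera images.
- red_tub: white plastic tub, 140 mm diameter, 90 mm high, 1 to 2 kg, standing loose on the bench, with a red band and a red flip lid; its lid stands half open at the start (about 25 to 50 degrees). Origin: centre of its underside, z up. Lid hinge line: along the tub's y at x = +78, z = 90 mm; the lid's front lip and finger tab are on the tub's -x side
- red_lip (a point): top of the red lid (disc 152 mm wide, 10 mm thick) at mid front edge, 154 mm from the hinge line; a 44 mm wide tab juts 20 mm beyond. Lid home: at x = -76, z = 100 mm in the tub's frame, lid level. The lid swings with about 1.5 N at the lip and stays where left; the last 10 mm take about 11 N at the lip (more nearer the hinge), then it stays down
- yellow_tub: white plastic tub, 140 mm diameter, 90 mm high, 1 to 2 kg, standing loose on the bench, with a yellow band and a yellow flip lid; its lid has popped up at the start: the front lip is 15 to 25 mm above home. Origin: centre of its underside, z up. Lid hinge line: along the tub's y at x = +78, z = 90 mm; the lid's front lip and finger tab are on the tub's -x side
- yellow_lip (a point): top of the yellow lid (disc 152 mm wide, 10 mm thick) at mid front edge, 154 mm from the hinge line; a 44 mm wide tab juts 20 mm beyond. Lid home: at x = -76, z = 100 mm in the tub's frame, lid level. The lid swings with about 1.5 N at the lip and stays where left; the last 10 mm take about 11 N at the lip (more nearer the hinge), then it stays down
- blue_tub: white plastic tub, 140 mm diameter, 90 mm high, 1 to 2 kg, standing loose on the bench, with a blue band and a blue flip lid; its lid is fully home from the start; it is to be left untouched. Origin: centre of its underside, z up. Lid hinge line: along the tub's y at x = +78, z = 90 mm; the lid's front lip and finger tab are on the tub's -x side
- blue_lip (a point): top of the blue lid (disc 152 mm wide, 10 mm thick) at mid front edge, 154 mm from the hinge line; a 44 mm wide tab juts 20 mm beyond. Lid home: at x = -76, z = 100 mm in the tub's frame, lid level. The lid swings with about 1.5 N at the lip and stays where left; the last 10 mm take about 11 N at the lip (more nearer the hinge), then it stays down
- oil_can: green can with a white paper label, 60 mm diameter, 110 mm high, standing upright on the bench; bystander. Origin: centre of its underside
Things that resemble listed ones, but are neither listed nor needed, are in the scene too. Of the things that look like the yellow_tub, the smaller one is meant.

How it is judged:
At the end, for the whole second after the job is handed in: The front lips of all three lids are within 3 mm of fully home, all tubs stand upright and at rest, the red and yellow ones within 40 mm and the blue one within 15 mm of where they stood, and the green can is upright (within about 17 degrees) (z of red_lip in the frame of red_tub below 0.103 m and z of yellow_lip in the frame of yellow_tub below 0.103 m and z of blue_lip in the frame of blue_tub below 0.103 m and angle between each of red_tub, yellow_tub, blue_tub's own z axis and vertical below 0.06 rad and distance of each of red_tub, yellow_tub from where it was at the start of the episode below 0.04 m and linear speed of each of red_tub, yellow_tub, blue_tub below 0.02 m/s and angle between oil_can's own z axis and vertical below 0.3 rad); the robot touches nothing.
It fails at once if the blue tub or its lid is pressed or pushed by the robot (more than 4 N) (contact force between the arm and blue_tub above 4 N).
It fails at once if the blue tub or its lid is pressed or pushed by the fingers (more than 4 N) (contact force between the fingers and blue_tub above 4 N).
It fails at once if the blue tub is shifted by more than 15 mm (distance of blue_tub from where it was at the start of the episode above 0.015 m).
It fails at once if the red or yellow tub is shoved more than 60 mm (distance of any of red_tub, yellow_tub from where it was at the start of the episode above 0.06 m).
It fails at once if the green can is knocked over (angle between oil_can's own z axis and vertical above 0.7 rad).
It also fails if it takes over 48 s, if anything falls off the work surface, if the arm or the gripper's body presses on something with over 40 N, if the wrist force passes 120 N, or if a joint passes its speed limit or range.

ROBOT

A 7-joint arm with a two-finger parallel gripper is mounted at the origin on the work surface. World frame = base frame: x ahead of the robot, y to its left, z up, the work surface at z = 0. Lengths are in m, angles in rad, forces in N, time in s.
With the tool pointing down it reaches from about 0.35 to 0.9 m from the base axis. Payload 19.9 kg.
Tool frame: the origin (TCP) lies between the finger pads; the fingertips stand 25 mm ahead of it and the grasp point (between the pads) lies 6 mm ahead of it; z points along the fingers, x is the direction in which the jaws open and shut, and the axes are right-handed (so a half turn about z gives the same grasp; the last joint's range is limited). The gripper opens to 85 mm and grips with 20 to 120 N. Pads are 22 mm wide; open, the fingers measure 114 mm over their backs; the gripper's body (76 mm by 85 mm) begins 54 mm behind the grasp point. The pads swing forward as they close: fully open they stand 13 mm farther back than shut.
Start: joints at [1.183, 0.417, -0.01, 1.614, 0.005, 1.111, -0.053], TCP at [0.212, -0.588, 0.256] pointing down, gripper open.
Joint ranges: [-2.81, 2.81], [-0.39, 2.02], [-1.27, 1.25], [0.06, 2.57], [-1.19, 4.33], [0.19, 2], [-2.82, 2.82]. Speed limits (rad/s): [1.89, 1.89, 2.39, 2.39, 3.01, 3.01, 3.01].

INTERFACE

Orientations are given as a 3x3 rotation matrix whose columns are the frame's x, y, z axes.
In Python, from rig import ctrl gives the robot as it stands.
- The arm moves only by the tool jog_arm, never from a script. Its argument "motion" is text: rows parted by semicolons, each of 4 numbers parted by spaces: the shift along the tool's x, y, z in m, then the turn about the tool's z in rad. A call has 1 to 8 rows; each row shifts and turns the commanded pose from where the row before left it, along the tool's axes as they then stand; what a row does not reach is not made up. A row lasts 1/10 s, in which the tool goes at most 50 mm and 8.59 degrees, less where a joint would pass 70% of its speed; a pose out of reach is approached as far as the arm can. A call is refused whole if a number of a shift passes 0.05 or a number of a turn 0.15, either way. A call with a gripper value outside its range is refused whole. "claw" is the finger opening in m, from 0 to 0.0854, set as the call begins (left out, the last holds). The fingers move at their own pace and stop on an object; "grip_force" is the grip in N (left out, the last holds). Time passes only in rows, so rows that do not move let the fingers close. It gives the time, the measured TCP pose, the force and the opening at its end, in the units of the state.
- ctrl.get_state(): the state, without advancing time (a new reading comes with each control period).
- ctrl.grab_frame(name): name is "scene" or "top" or "wrist"; returns a dict with "color" (420x560x3 uint8, blue, green, red), "fx", "fy", "cx", "cy" (pixels), "k1" (the pictures are not rectified: a ray, as slopes to the right and down, at radius r is drawn at 1 + k1 r^2 times it, then the intrinsics apply), "world_to_cam" (4x4, takes a point from world to camera coordinates). Camera axes: x right, y up, looking along -z (the intrinsics and any distortion apply to the point x, -y, -z); pixel columns grow to the right and rows downward; lengths in m; the calibration is good to about 2 mm. A picture is of the moment at which its call begins. There is no depth.
- ctrl.hand_in(): hands the job in, once; it reports no verdict.
Trained networks look in the newest picture that a camera, given by its name, has taken for a name from the list of things; names that differ only in an ending like _2 or _b are one class to them, and where a whole thing is asked for, a point or a joint stands for the part that bears it (a point fixed in the world has none). Each returns a list of dicts, best first, with "conf" (0 to 1); they miss things now and then, are a little off and sometimes report something else, mostly with a low value. They report only what shows in the picture. A call takes as long as a camera call. They do not tell look-alikes from the thing itself.
- ctrl.masks_of(target, camera): "mask" (420x560 bool, what is visible of it) and "box" ([centre column, centre row, width, height] in pixels, round what is visible of it).
The state is a dict: "time": time; "joint_positions": joint angles; "qvel": joint speeds; "effort": joint torques, N m; "tcp_pos": TCP position; "tool_rot": TCP orientation; "ft_force": force on the tool from outside, world axes, zero at the start; "ft_torque": the same for the moment, N m; "grip_width": finger opening in m.
Only numpy, scipy, OpenCV 4.12 (cv2) and the standard library are available. Lean on these libraries where they do the work, as an engineer would, in place of code of your own. Each camera call takes 0.05 s, during which the arm holds its last target.

## Working session

There is one attempt and no reset: what is moved stays moved. The work goes in short steps, Python scripts to look and compute and a tool call to move; the robot and the scene stay as the last step left them, time stands still between calls to the robot, and variables do not carry over. Pictures are saved under pics/ and viewed, and the job is handed in when it is done.

Besides the shell and the picture viewer there is one more tool, called after ">>>" as a command line: name --argument value ..., lists and objects as JSON in quotes. jog_arm: Moves the arm, as the interface text tells. Its arguments: {"type":"object","properties":{"motion":{"type":"string"},"claw":{"type":"number"},"grip_force":{"type":"number"}},"required":["motion"]}

```bash
ls; mkdir -p pics; python3 - <<'E'
from rig import ctrl
import cv2, numpy as np
s=ctrl.get_state(); print(s)
for n in ["scene","top","wrist"]:
    f=ctrl.grab_frame(n); cv2.imwrite(f"pics/a_{n}.png",f["color"]); print(n,f["fx"],f["fy"],f["cx"],f["cy"],f["k1"]); print(np.round(f["world_to_cam"],4))
    for t in ["red_tub","yellow_tub","blue_tub","red_lip","yellow_lip","blue_lip","oil_can"]:
        if n=="wrist": break
        for d in ctrl.masks_of(t,n): print(t,round(d["conf"],2),np.round(d["box"]))
E
```

```text
pics
{'time': 0.0, 'joint_positions': array([ 1.18249639,  0.41795567, -0.01031693,  1.61419612,  0.00471019,
        1.11071376, -0.0530205 ]), 'qvel': array([ 0.00050668,  0.00102947, -0.00102416,  0.00053722,  0.00176848,
        0.00033162, -0.00026077]), 'effort': array([ 1.51718843e-03, -8.64425325e+01,  6.79205451e-01, -4.34895194e+01,
        1.90323370e-02,  7.27275343e-03,  6.02705904e-05]), 'tcp_pos': array([ 0.21231499, -0.58747964,  0.25566239]), 'tool_rot': array([[ 3.39894473e-01, -9.40463440e-01, -5.13995607e-04],
       [-9.40462756e-01, -3.39894848e-01,  1.13851172e-03],
       [-1.24543311e-03,  9.64198841e-05, -9.99999220e-01]]), 'ft_force': array([-0.11345357,  1.22364555, -0.66819507]), 'ft_torque': array([-0.01462865,  0.01702587, -0.02967596]), 'grip_width': 0.08517647839817524}
scene 539.6313068015197 539.6313068015197 284.96225401121256 214.95705610362364 -0.2187995423763839
[[ 0.8282 -0.5603  0.0092 -0.3534]
 [ 0.5131  0.7647  0.3898 -0.3683]
 [-0.2255 -0.3181  0.9208 -1.7434]
 [ 0.      0.      0.      1.    ]]
red_tub 0.61 [321. 238.  47.  52.]
yellow_tub
[... 430 characters left out ...]
0205  0.1316 -0.4878]
 [-0.1319 -0.0145  0.9912 -1.6002]
 [ 0.      0.      0.      1.    ]]
red_tub 0.71 [331. 192.  42.  43.]
yellow_tub 0.98 [152. 260.  65.  72.]
yellow_tub 0.89 [219. 215.  42.  47.]
red_lip 0.63 [331. 187.  44.  29.]
red_lip 0.39 [396. 187.  43.  47.]
yellow_lip 0.75 [220. 214.  40.  55.]
yellow_lip 0.75 [149. 260.  60.  70.]
blue_lip 0.58 [399. 188.  46.  44.]
oil_can 0.79 [280. 154.  20.  21.]
oil_can 0.26 [395. 188.  43.  50.]
wrist 371.28081330855036 371.28081330855036 282.82670221765204 208.71812553474513 0.0035826204228610425
[[ 0.34   -0.9404  0.0013 -0.6253]
 [ 0.8911  0.3218 -0.3201  0.0415]
 [ 0.3006  0.11    0.9474 -0.3789]
 [ 0.      0.      0.      1.    ]]
```

View pics/a_scene.png

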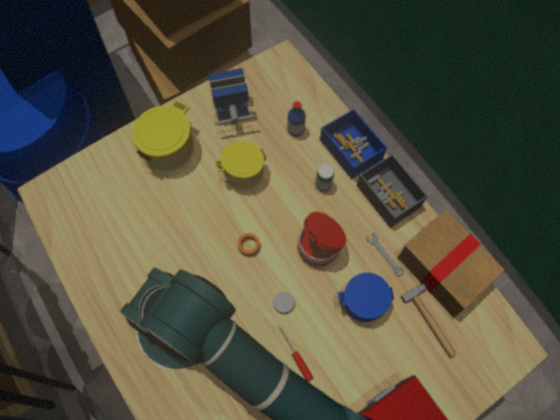

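View pics/a_top.png

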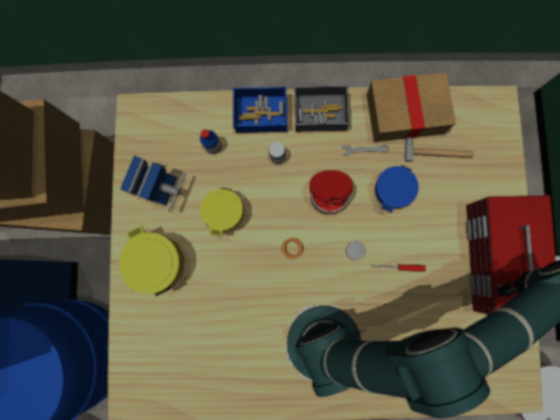

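View pics/a_wrist.png

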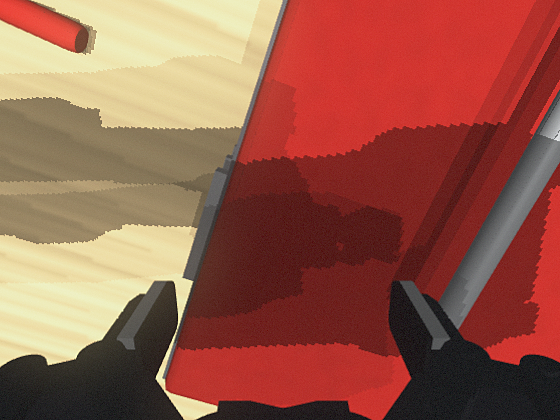

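```bash
python3 - <<'E'
import cv2,numpy as np
s=cv2.imread("pics/a_scene.png");t=cv2.imread("pics/a_top.png")
def c(im,x,y,r=35): return cv2.resize(im[y-r:y+r,x-r:x+r],(390,295*390//295),interpolation=cv2.INTER_CUBIC)[:, :]
cv2.imwrite("pics/crops.png",cv2.resize(np.vstack([np.hstack([c(s,242,163),c(s,321,238)]),np.hstack([c(t,221,211),c(t,331,191)])]),(600,600)))
E
cat > h.py <<'E'
import numpy as np,cv2
from scipy.optimize import least_squares
from rig import ctrl
def proj(f,P):
    P=np.atleast_2d(P);W=np.asarray(f["world_to_cam"]);C=P@W[:3,:3].T+W[:3,3]
    a=C[:,0]/-C[:,2];b=-C[:,1]/-C[:,2];k=1+f["k1"]*(a*a+b*b)
    return np.c_[f["fx"]*a*k+f["cx"],f["fy"]*b*k+f["cy"]]
def tri(obs):
    r=least_squares(lambda p:np.concatenate([(proj(f,p)[0]-np.array(u)) for f,u in obs]),[.5,0,.1]);return r.x,np.abs(r.fun).max()
def onz(f,u,z):
    r=least_squares(lambda p:proj(f,[p[0],p[1],z])[0]-np.array(u),[.5,0]);return r.x
E
```

```text
(no output)
```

View pics/crops.png

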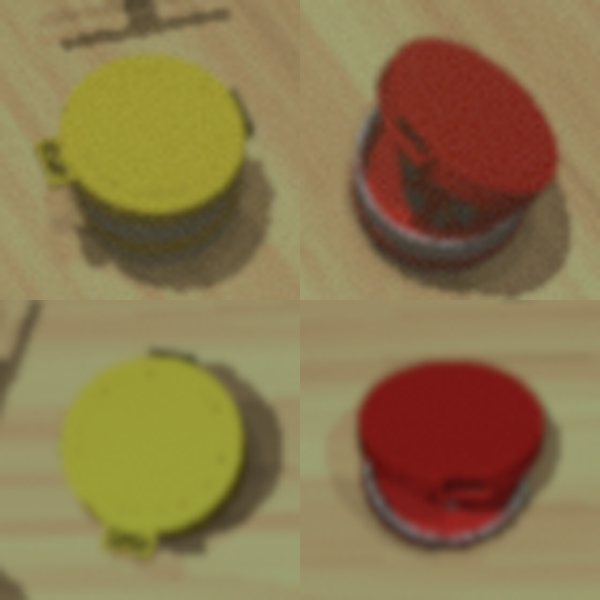

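```bash
cat > fit.py <<'E'
from h import *
from scipy.optimize import minimize
def lidpts(x,y,yaw,a):
    # lid in tub frame; hinge x=.078,z=.09; lid coords u=distance from hinge toward front, w height 
    th=np.linspace(0,2*np.pi,60)
    u=.078+.076*np.cos(th);v=.076*np.sin(th)
    disc=[np.c_[u,v,np.full(60,w)] for w in (0.,.01)]
    tab=[[[uu,vv,w] for uu in(.15,.174) for vv in(-.022,.022) for w in(0.002,.008)]]
    def tf(L):
        L=np.asarray(L,float);X=.078-L[:,0]*np.cos(a)-L[:,2]*np.sin(a)*-1;Z=.09+L[:,0]*np.sin(a)+L[:,2]*np.cos(a)
        c,s=np.cos(yaw),np.sin(yaw);return np.c_[x+c*X-s*L[:,1],y+s*X+c*L[:,1],Z]
    return tf(np.vstack(disc)),tf(np.reshape(tab,(-1,3))),tf
def render(f,p,S=4):
    m=np.zeros((420*S,560*S),np.uint8)
    d,t,_=lidpts(*p)
    for P in(d,t):
        q=proj(f,P);h=cv2.convexHull(np.float32((q+.5)*S));cv2.fillPoly(m,[np.int32(h)],255)
    return cv2.resize(m,(560,420),interpolation=cv2.INTER_AREA)/255.
def fit(obs,p0):
    obs=[(f,cv2.GaussianBlur(m.astype(float),(0,0),1)) for f,m in obs]
    cost=lambda p:sum(((cv2.GaussianBlur(render(f,p),(0,0),1)-m)**2).sum() for f,m in obs)
    best=None
    for p in p0:
        r=minimize(cost,p,method="Nelder-Mead",options=dict(initial_simplex=np.array([p]+[np.array(p)+d for d in np.diag([.015,.015,.2,.1])]),maxiter=250,xatol=1e-4))
        if best is None or r.fun<best.fun:best=r
    return best
def lip(p):
    return lidpts(*p)[2]([[.154,0,.01]])[0]
E
python3 - <<'E'
from fit import *
F={};M={}
for n in("scene","top"):
    F[n]=ctrl.grab_frame(n)
    for t in("red_lip","yellow_lip","blue_lip","oil_can"):
        M[n,t]=ctrl.masks_of(t,n)
pick={"scene":{"yellow_lip":(241,161),"red_lip":(323,230),"blue_lip":(365,295)},"top":{"yellow_lip":(220,214),"red_lip":(331,187),"blue_lip":(399,188)}}
out={n:F[n]["color"].copy() for n in F}
import pickle;res={}
for t in("yellow_lip","red_lip","blue_lip"):
    obs=[];cs=[]
    for n in F:
        c=[d for d in M[n,t] if np.hypot(d["box"][0]-pick[n][t][0],d["box"][1]-pick[n][t][1])<12]
        if not c: print("none",n,t);continue
        obs.append((F[n],c[0]["mask"]));cs.append(onz(F[n],c[0]["box"][:2],.12))
    c=np.mean(cs,0);a={"y":.12,"r":.65,"b":0}[t[0]]
    r=fit(obs,[[c[0],c[1],y,a] for y in(-.3,0,.3)])
    print(t,np.round(cs,3).tolist(),"fit",np.round(r.x,4),round(r.fun,1),"lip",np.round(lip(r.x),4),"R",np.hypot(*r.x[:2])); res[t]=r.x
    for n in F:
        cn,_=cv2.findContours((render(F[n],r.x)>.5).astype(np.uint8),0,2);cv2.drawContours(out[n],cn,-1,(255,255,0),1)
        for o in obs:
            if o[0] is F[n]:
                cn,_=cv2.findContours(o[1].astype(np.uint8),0,2);cv2.drawContours(out[n],cn,-1,(255,0,255),1)
for n in F:
  print("can",[onz(F[n],d["box"][:2],.06) for d in M[n,"oil_can"][:1]])
s,t=out["scene"],out["top"]
c=lambda im,x,y,r=35:cv2.resize(im[y-r:y+r,x-r:x+r],(300,300),interpolation=cv2.INTER_NEAREST)
cv2.imwrite("pics/fit1.png",np.vstack([np.hstack([c(s,242,163),c(s,321,238)]),np.hstack([c(t,221,211),c(t,331,191)])]))
pickle.dump(res,open("res.pkl","wb"))
E
```

```text
yellow_lip [[0.468, 0.337], [0.471, 0.357]] fit [ 0.4832  0.3555 -0.2626  0.0957] 43.3 lip [0.4114 0.3748 0.1147] R 0.5998784964015873
red_lip [[0.558, -0.023], [0.558, -0.026]] fit [ 0.5385 -0.0303 -0.0066  0.6684] 57.3 lip [ 0.5018 -0.0301  0.1933] R 0.5393608503435501
blue_lip [[0.54, -0.269], [0.545, -0.265]] fit [ 0.5564 -0.2723 -0.4518 -0.0323] 38.2 lip [ 0.4878 -0.239   0.095 ] R 0.6194999760677539
can [array([0.70051941, 0.15299003])]
can [array([0.68951202, 0.15298727])]
```

View pics/fit1.png

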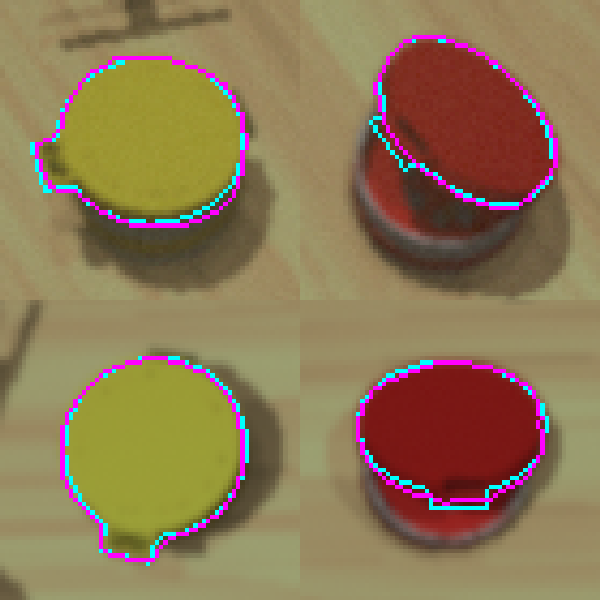

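>>> jog_arm --motion "0 0 -0.05 0; 0 0 -0.04 0; -0.026 -0.03 0 0; -0.026 -0.03 0 0; -0.026 -0.03 0 0; -0.026 -0.03 0 0; -0.026 -0.03 0 0; -0.026 -0.03 0 0" --claw 0 --grip_force 40

```text
time: 2.15
tcp_pos: [0.3292, -0.3784, 0.3465]
tool_rot: [[0.34, -0.94, 0.0], [-0.94, -0.34, -0.0], [0.0, 0.0, -1.0]]
ft_force: [0.7, 0.7, 0.8]
grip_width: -0.0003
```

>>> jog_arm --motion "-0.026 -0.03 0 0; -0.026 -0.03 0 0; -0.026 -0.03 0 0; -0.026 -0.03 0 0; -0.026 -0.03 0 0; -0.026 -0.03 0 0; -0.026 -0.03 0 0; 0 0 0 0"

```text
time: 2.95
tcp_pos: [0.4662, -0.1327, 0.3465]
tool_rot: [[0.346, -0.938, 0.001], [-0.938, -0.346, 0.001], [-0.001, -0.001, -1.0]]
ft_force: [-0.4, -0.4, -0.4]
grip_width: 0.0001
```

```bash
python3 - <<'E'
from fit import *
import pickle
res=pickle.load(open("res.pkl","rb"))
f=ctrl.grab_frame("wrist");im=f["color"].copy();
for d in ctrl.masks_of("red_lip","wrist")[:2]: print(d["conf"],d["box"])
cn,_=cv2.findContours((render(f,res["red_lip"])>.5).astype(np.uint8),0,2);cv2.drawContours(im,cn,-1,(255,255,0),1)
cv2.imwrite("pics/w1.png",im)
E
```

```text
0.62 [194.7, 68.8, 203.3, 132.3]
```

View pics/w1.png

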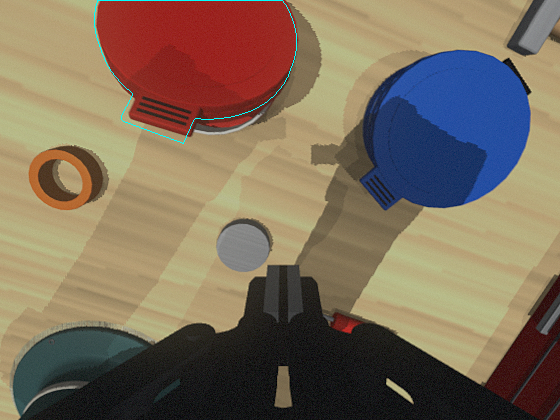

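>>> jog_arm --motion "-0.0255 -0.0255 0 0; -0.0255 -0.0255 0 0; -0.025 -0.026 0 0; 0 0 0.03 0; 0 0 0.03 0; 0 0 0.02 0; 0 0 0 0; 0 0 0 0"

```text
time: 3.85
tcp_pos: [0.511, -0.0405, 0.2669]
tool_rot: [[0.339, -0.941, 0.0], [-0.941, -0.339, -0.0], [0.0, -0.0, -1.0]]
ft_force: [0.8, 0.8, 1.0]
grip_width: -0.0001
```

```bash
python3 - <<'E'
from fit import *
import pickle
s=ctrl.get_state();print(s["tcp_pos"],s["ft_force"])
for n in("scene","wrist"):
  f=ctrl.grab_frame(n);im=f["color"]
  if n=="scene": im=cv2.resize(im[150:300,220:420],(800,600))
  cv2.imwrite(f"pics/b_{n}.png",im)
E
```

```text
[ 0.51101033 -0.04047063  0.26694011] [0.83413459 0.79089168 0.99339418]
```

View pics/b_wrist.png

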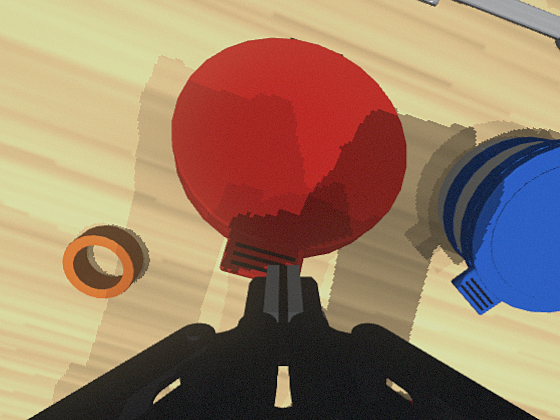

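View pics/b_scene.png

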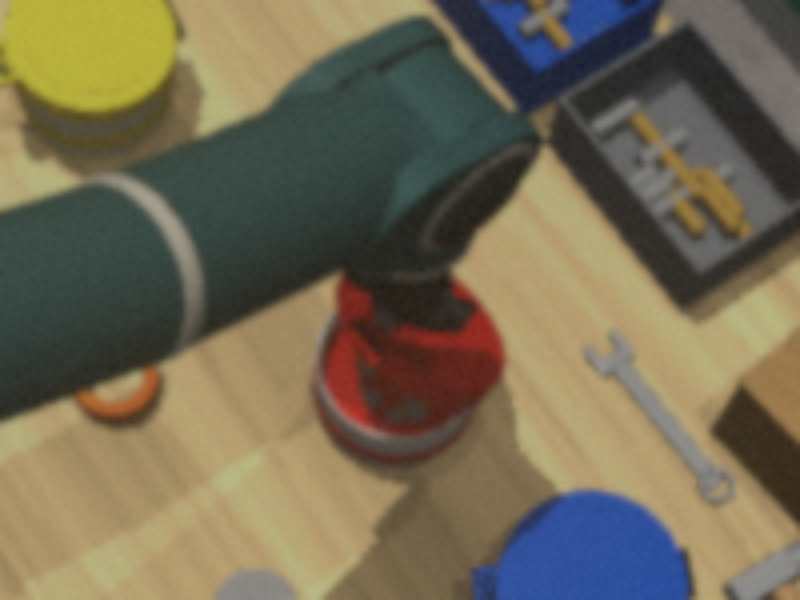

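>>> jog_arm --motion "-0.004 -0.009 0 0; 0 0 0.02 0; 0 0 0.015 0; 0 0 0.01 0; 0 0 0.01 0; 0 0 0 0"

```text
time: 4.55
tcp_pos: [0.5179, -0.0327, 0.2106]
tool_rot: [[0.34, -0.94, -0.001], [-0.94, -0.34, 0.0], [-0.001, 0.001, -1.0]]
ft_force: [-1.0, -0.1, 0.5]
grip_width: -0.0001
```

>>> jog_arm --motion "0 0 0.01 0; 0 0 0.01 0; 0 0 0 0"

```text
time: 4.85
tcp_pos: [0.5175, -0.0329, 0.19]
tool_rot: [[0.34, -0.94, -0.002], [-0.94, -0.34, 0.0], [-0.001, 0.001, -1.0]]
ft_force: [-0.5, -0.3, -0.5]
grip_width: 0.0005
```

```bash
python3 - <<'E'
from fit import *
f=ctrl.grab_frame("wrist");cv2.imwrite("pics/c_wrist.png",f["color"])
E
```

```text
(no output)
```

View pics/c_wrist.png

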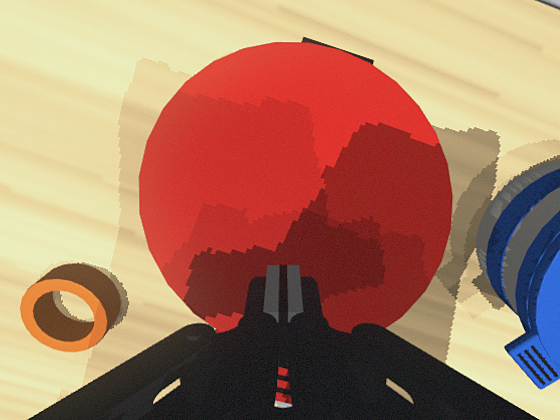

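>>> jog_arm --motion "-0.002 0.006 0.01 0; -0.002 0.006 0.01 0; -0.002 0.005 0.01 0; -0.002 0.005 0.01 0; -0.002 0.004 0.008 0; 0 0 0 0"

```text
time: 5.5
tcp_pos: [0.489, -0.0322, 0.1421]
tool_rot: [[0.34, -0.94, -0.002], [-0.94, -0.34, 0.0], [-0.001, 0.002, -1.0]]
ft_force: [0.4, 0.2, 0.4]
grip_width: -0.0002
```

>>> jog_arm --motion "-0.001 0.003 0.003 0; 0 0 0.003 0; 0 0 0.003 0; 0 0 0 0; 0 0 0 0"

```text
time: 6.0
tcp_pos: [0.4871, -0.0324, 0.1343]
tool_rot: [[0.34, -0.94, -0.0], [-0.94, -0.34, 0.0], [-0.0, 0.0, -1.0]]
ft_force: [-0.1, 0.3, -0.2]
grip_width: -0.0001
```

>>> jog_arm --motion "0 0 0.003 0; 0 0 0.003 0; 0 0 0 0"

```text
time: 6.3
tcp_pos: [0.4868, -0.0324, 0.1282]
tool_rot: [[0.34, -0.94, -0.001], [-0.94, -0.34, -0.0], [-0.0, 0.001, -1.0]]
ft_force: [-4.6, 0.5, 8.1]
grip_width: 0.0002
```

>>> jog_arm --motion "0 0 0.002 0; 0 0 0.002 0; 0 0 0 0"

```text
time: 6.6
tcp_pos: [0.4865, -0.0324, 0.1242]
tool_rot: [[0.34, -0.94, -0.001], [-0.94, -0.34, -0.0], [-0.0, 0.001, -1.0]]
ft_force: [-7.2, -0.5, 10.1]
grip_width: -0.0002
```

>>> jog_arm --motion "0 0.002 0.002 0; 0 0.001 0.002 0; 0 0 0 0"

```text
time: 6.9
tcp_pos: [0.4859, -0.0332, 0.1212]
tool_rot: [[0.34, -0.94, 0.004], [-0.94, -0.34, 0.0], [0.001, -0.004, -1.0]]
ft_force: [5.5, 1.7, 9.6]
grip_width: -0.0001
```

>>> jog_arm --motion "0 0 0.002 0; 0 0 0 0"

```text
time: 7.1
tcp_pos: [0.4859, -0.0331, 0.1192]
tool_rot: [[0.34, -0.94, 0.004], [-0.94, -0.34, 0.0], [0.001, -0.004, -1.0]]
ft_force: [4.3, 1.2, 11.7]
grip_width: -0.0001
```

>>> jog_arm --motion "0 0 0.002 0; 0 0 0 0"

```text
time: 7.3
tcp_pos: [0.4859, -0.0331, 0.1173]
tool_rot: [[0.34, -0.94, 0.004], [-0.94, -0.34, 0.0], [0.001, -0.004, -1.0]]
ft_force: [1.9, 1.1, 15.2]
grip_width: 0.0003
```

>>> jog_arm --motion "0 0 0.002 0; 0 0 0 0"

```text
time: 7.5
tcp_pos: [0.4859, -0.0332, 0.1154]
tool_rot: [[0.34, -0.94, 0.004], [-0.94, -0.34, -0.0], [0.001, -0.004, -1.0]]
ft_force: [0.9, 0.8, 19.2]
grip_width: 0.0001
```

```bash
python3 - <<'E'
from fit import *
f=ctrl.grab_frame("wrist");im=f["color"].copy()
for z in(.1,.11): 
  for p in proj(f,[[.5385,-.0303,z],[.4859,-.0332,z]]): cv2.circle(im,tuple(int(v) for v in p),3,(0,255,0),1)
cv2.imwrite("pics/d_wrist.png",im)
f=ctrl.grab_frame("scene");cv2.imwrite("pics/d_scene.png",cv2.resize(f["color"][190:290,250:400],(750,500),interpolation=cv2.INTER_CUBIC))
E
```

```text
(no output)
```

View pics/d_wrist.png

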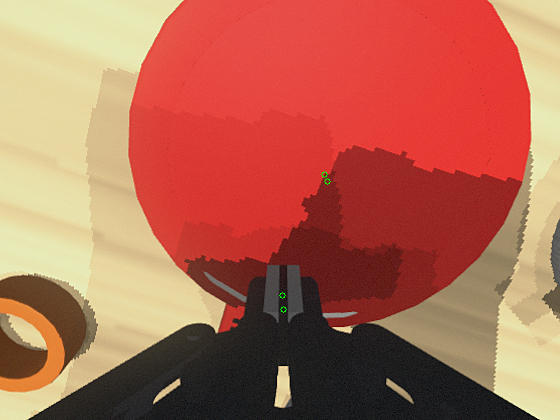

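View pics/d_scene.png

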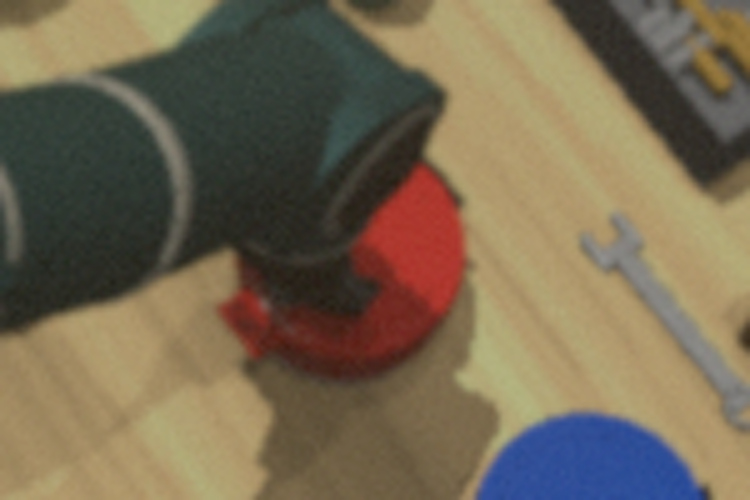

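>>> jog_arm --motion "0 0 -0.005 0; 0 0 -0.01 0; 0 0 -0.03 0; 0 0 -0.05 0; 0 0 -0.05 0; 0 0 -0.05 0; 0 0 0 0"

```text
time: 8.3
tcp_pos: [0.4861, -0.0332, 0.3155]
tool_rot: [[0.34, -0.94, 0.009], [-0.94, -0.34, -0.002], [0.004, -0.008, -1.0]]
ft_force: [0.4, 0.5, -1.0]
grip_width: 0.0004
```

```bash
python3 - <<'E'
from fit import *
f=ctrl.grab_frame("wrist");cv2.imwrite("pics/e_wrist.png",f["color"])
s=ctrl.get_state();print(s["tcp_pos"],s["joint_positions"],s["ft_force"])
E
```

```text
[ 0.48506278 -0.03342114  0.3123033 ] [ 0.46632034  0.13616597 -0.50339404  1.86881069  0.07330171  1.14941385
 -1.28711847] [-0.88954745 -0.37643561 -1.61277825]
```

View pics/e_wrist.png

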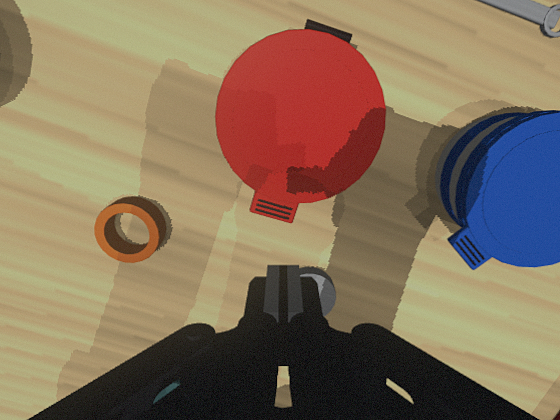

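>>> jog_arm --motion "-0.036 -0.007 0 0; -0.036 -0.007 0 0; -0.036 -0.007 0 0; -0.036 -0.007 0 0; -0.036 -0.007 0 0; -0.036 -0.007 0 0; -0.036 -0.007 0 0; 0 0 0 0"

```text
time: 9.15
tcp_pos: [0.4427, 0.2244, 0.3087]
tool_rot: [[0.345, -0.938, -0.002], [-0.938, -0.345, 0.001], [-0.002, 0.001, -1.0]]
ft_force: [0.4, -0.3, 0.2]
grip_width: 0.0002
```

```bash
python3 - <<'E'
from fit import *
import pickle
s=ctrl.get_state();print(s["tcp_pos"],s["joint_positions"]);R=s["tool_rot"]
p=pickle.load(open("res.pkl","rb"))["yellow_lip"]
f=ctrl.grab_frame("wrist");im=f["color"].copy()
cn,_=cv2.findContours((render(f,p)>.5).astype(np.uint8),0,2);cv2.drawContours(im,cn,-1,(255,0,0),1)
cv2.imwrite("pics/f_wrist.png",im)
t=np.array([.4253,.3711,.20]);print(R.T@(t-s["tcp_pos"]))
E
```

```text
[0.44270711 0.22440701 0.30866853] [ 0.10399766  0.18924085 -0.71206715  1.84295093  0.13247207  1.15856799
 -1.87062581]
[-0.14349056 -0.03446715  0.10887224]
```

View pics/f_wrist.png

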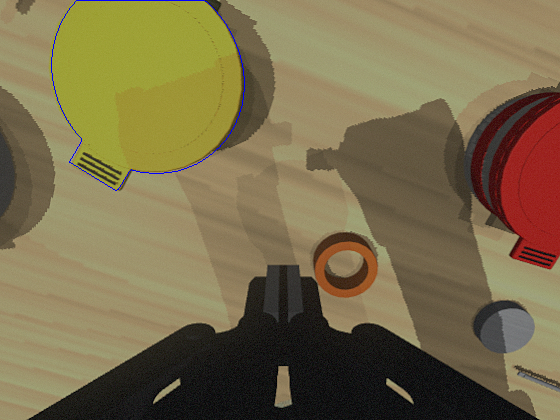

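>>> jog_arm --motion "-0.036 -0.009 0 0; -0.036 -0.009 0 0; -0.036 -0.008 0 0; -0.036 -0.008 0.02 0; 0 0 0.04 0; 0 0 0.03 0; 0 0 0 0; 0 0 0 0"

```text
time: 10.0
tcp_pos: [0.4279, 0.3667, 0.2197]
tool_rot: [[0.339, -0.941, -0.001], [-0.941, -0.339, -0.0], [0.0, 0.001, -1.0]]
ft_force: [1.1, 0.7, 0.7]
grip_width: 0.0002
```

```bash
python3 - <<'E'
from fit import *
s=ctrl.get_state();print(s["tcp_pos"],s["joint_positions"])
f=ctrl.grab_frame("wrist");cv2.imwrite("pics/g_wrist.png",f["color"])
E
```

```text
[0.4279463  0.36665852 0.21969316] [-0.1958399   0.43618134 -0.72170237  1.78716388  0.32859124  1.04300645
 -2.26413535]
```

View pics/g_wrist.png

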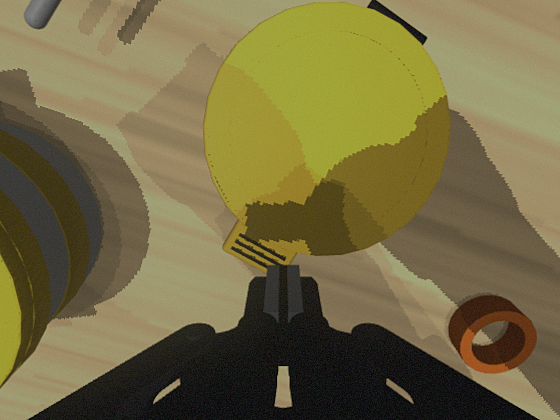

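>>> jog_arm --motion "-0.005 0.001 0.02 0; 0 0 0.02 0; 0 0 0.02 0; 0 0 0.01 0; 0 0 0.005 0; 0 0 0 0"

```text
time: 10.65
tcp_pos: [0.4253, 0.3717, 0.145]
tool_rot: [[0.34, -0.941, 0.001], [-0.941, -0.34, 0.0], [-0.0, -0.001, -1.0]]
ft_force: [0.2, 0.5, 0.3]
grip_width: -0.0004
```

>>> jog_arm --motion "0 0 0.005 0; 0 0 0.005 0; 0 0 0.003 0; 0 0 0 0"

```text
time: 11.05
tcp_pos: [0.4249, 0.3719, 0.1313]
tool_rot: [[0.34, -0.94, 0.0], [-0.94, -0.34, 0.001], [-0.0, -0.0, -1.0]]
ft_force: [-1.2, 1.2, 5.3]
grip_width: -0.0003
```

>>> jog_arm --motion "0 0 0.003 0; 0 0 0.003 0; 0 0 0 0"

```text
time: 11.35
tcp_pos: [0.4245, 0.3723, 0.1256]
tool_rot: [[0.341, -0.94, -0.0], [-0.94, -0.341, 0.001], [-0.001, -0.0, -1.0]]
ft_force: [-4.1, 2.2, 8.4]
grip_width: -0.0001
```

>>> jog_arm --motion "0 0 0.003 0; 0 0 0.003 0; 0 0 0 0"

```text
time: 11.65
tcp_pos: [0.4244, 0.3724, 0.1197]
tool_rot: [[0.341, -0.94, -0.0], [-0.94, -0.341, 0.001], [-0.001, -0.0, -1.0]]
ft_force: [-6.2, 1.6, 10.6]
grip_width: -0.0001
```

>>> jog_arm --motion "0 0 0.002 0; 0 0 0.002 0; 0 0 0 0"

```text
time: 11.95
tcp_pos: [0.4244, 0.3728, 0.1161]
tool_rot: [[0.341, -0.94, 0.0], [-0.94, -0.341, 0.001], [-0.001, -0.001, -1.0]]
ft_force: [-8.1, 0.8, 15.2]
grip_width: -0.0003
```

>>> jog_arm --motion "0 0 0.002 0; 0 0 0 0; 0 0 0 0"

```text
time: 12.25
tcp_pos: [0.4245, 0.3731, 0.1148]
tool_rot: [[0.341, -0.94, 0.001], [-0.94, -0.341, 0.002], [-0.001, -0.001, -1.0]]
ft_force: [-9.6, -1.4, 26.9]
grip_width: -0.0003
```

>>> jog_arm --motion "0 0 -0.005 0; 0 0 -0.01 0; 0 0 -0.03 0; 0 0 -0.05 0; 0 0 -0.05 0; 0 0 -0.05 0; 0 0 0 0"

```text
time: 12.95
tcp_pos: [0.4262, 0.3733, 0.3149]
tool_rot: [[0.34, -0.94, 0.007], [-0.94, -0.34, 0.005], [-0.002, -0.009, -1.0]]
ft_force: [-0.3, 1.3, -1.5]
grip_width: 0.0004
```

```bash
python3 - <<'E'
from fit import *
f=ctrl.grab_frame("wrist");cv2.imwrite("pics/h_wrist.png",f["color"])
f=ctrl.grab_frame("scene");cv2.imwrite("pics/h_scene.png",f["color"])
f=ctrl.grab_frame("top");cv2.imwrite("pics/h_top.png",f["color"])
E
```

```text
(no output)
```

View pics/h_wrist.png

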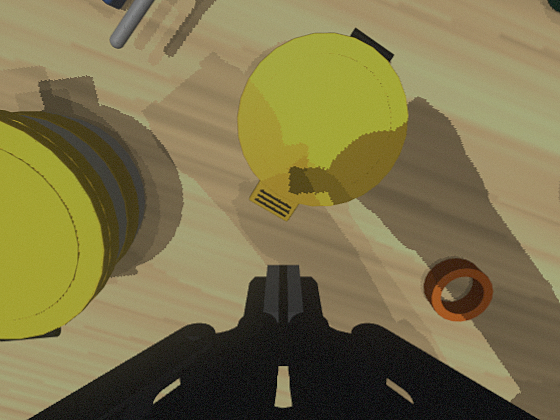

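View pics/h_scene.png

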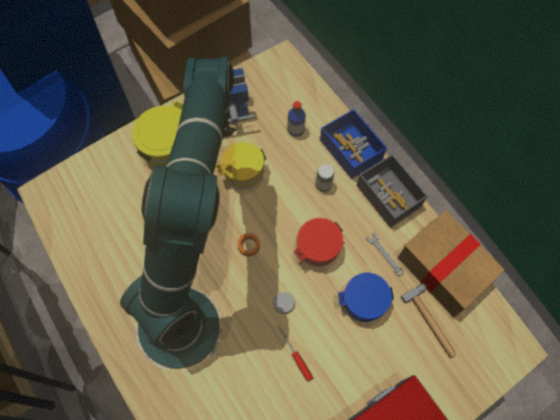

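```bash
cat > save.py <<'E'
import sys,pickle
from h import *
k=sys.argv[1];D={}
for n in("wrist","scene","top"):
    f=ctrl.grab_frame(n);D[n]=(f,{t:ctrl.masks_of(t,n) for t in("red_lip","yellow_lip")})
    print(n,{t:[(round(d["conf"],2),np.round(d["box"]).tolist()) for d in v] for t,v in D[n][1].items()})
pickle.dump(D,open(f"D_{k}.pkl","wb"))
E
python3 save.py 1
```

```text
wrist {'red_lip': [], 'yellow_lip': [(0.91, [322.0, 124.0, 171.0, 191.0])]}
scene {'red_lip': [(0.77, [316.0, 240.0, 53.0, 46.0])], 'yellow_lip': [(0.76, [241.0, 163.0, 51.0, 44.0]), (0.59, [158.0, 130.0, 50.0, 58.0])]}
top {'red_lip': [(0.86, [329.0, 196.0, 42.0, 45.0]), (0.2, [396.0, 190.0, 43.0, 50.0])], 'yellow_lip': [(0.92, [224.0, 205.0, 34.0, 32.0]), (0.62, [150.0, 260.0, 60.0, 71.0]), (0.62, [398.0, 189.0, 45.0, 46.0])]}
```

>>> jog_arm --motion "0.03 0.014 0 0; 0.03 0.014 0 0; 0.03 0.014 0 0; 0.03 0.014 0 0; 0 0 0 0; 0 0 0 0"

```text
time: 14.15
tcp_pos: [0.4133, 0.2394, 0.3085]
tool_rot: [[0.339, -0.941, 0.001], [-0.941, -0.339, -0.0], [0.0, -0.001, -1.0]]
ft_force: [-0.5, 1.1, -0.5]
grip_width: -0.0002
```

```bash
python3 save.py 2
```

```text
wrist {'red_lip': [(0.58, [537.0, 165.0, 46.0, 155.0])], 'yellow_lip': [(0.72, [176.0, 82.0, 185.0, 162.0])]}
scene {'red_lip': [(0.66, [316.0, 240.0, 48.0, 46.0])], 'yellow_lip': [(0.93, [163.0, 129.0, 63.0, 59.0]), (0.84, [244.0, 164.0, 44.0, 44.0])]}
top {'red_lip': [(0.64, [331.0, 197.0, 42.0, 47.0])], 'yellow_lip': [(0.9, [211.0, 213.0, 25.0, 51.0]), (0.89, [151.0, 261.0, 65.0, 70.0])]}
```

>>> jog_arm --motion "0.03 0.014 0 0; 0.03 0.014 0 0; 0.03 0.014 0 0; 0.03 0.01 0 0; 0.03 0.01 0 0; 0.03 0.01 0 0; 0 0 0 0; 0 0 0 0"

```text
time: 15.4
tcp_pos: [0.4067, 0.0459, 0.3084]
tool_rot: [[0.339, -0.941, 0.0], [-0.941, -0.339, 0.0], [-0.0, -0.0, -1.0]]
ft_force: [0.8, 0.7, -0.9]
grip_width: 0.0001
```

```bash
python3 save.py 3
```

```text
wrist {'red_lip': [(0.7, [427.0, 89.0, 195.0, 173.0]), (0.23, [547.0, 137.0, 26.0, 92.0])], 'yellow_lip': [(0.66, [24.0, 28.0, 46.0, 56.0])]}
scene {'red_lip': [(0.91, [315.0, 241.0, 52.0, 47.0])], 'yellow_lip': [(0.9, [162.0, 130.0, 59.0, 57.0]), (0.75, [236.0, 159.0, 37.0, 33.0])]}
top {'red_lip': [(0.78, [329.0, 191.0, 41.0, 30.0])], 'yellow_lip': [(0.95, [149.0, 261.0, 60.0, 74.0]), (0.89, [222.0, 213.0, 39.0, 50.0]), (0.66, [221.0, 212.0, 40.0, 50.0])]}
```

```bash
cat > chk.py <<'E'
from fit import *
import pickle
D={k:pickle.load(open(f"D_{k}.pkl","rb")) for k in(1,2,3)}
r0=pickle.load(open("res.pkl","rb"))
use={"yellow_lip":[(1,"wrist",0),(2,"wrist",0),(3,"top",1)],"red_lip":[(3,"wrist",0),(1,"scene",0),(2,"scene",0),(1,"top",0),(2,"top",0)]}
ims=[]
for t in use:
    obs=[(D[k][n][0],D[k][n][1][t][i]["mask"]) for k,n,i in use[t]]
    for nm,o in(("all",obs),("wrist",[q for q,u in zip(obs,use[t]) if u[1]=="wrist"])):
        p=r0[t].copy();p[3]=0
        r=fit(o,[p]);print(t,nm,np.round(r.x,4),"moved",np.round(r.x[:2]-r0[t][:2],4),"lip",np.round(lip(r.x),4),round(r.fun,1))
        if nm=="all":best=r.x
    f=obs[0][0];im=f["color"].copy()
    cn,_=cv2.findContours((render(f,best)>.5).astype(np.uint8),0,2);cv2.drawContours(im,cn,-1,(255,0,0),1);ims.append(im)
cv2.imwrite("pics/chk.png",cv2.resize(np.hstack(ims),(800,300)))
E
python3 chk.py
```

```text
yellow_lip all [ 0.4831  0.3578 -0.2118 -0.0673] moved [-0.0001  0.0023] lip [0.4085 0.3738 0.0896] 144.6
yellow_lip wrist [ 0.4831  0.3578 -0.2099 -0.0676] moved [-0.0002  0.0023] lip [0.4084 0.3737 0.0896] 134.4
red_lip all [ 0.5398 -0.0308  0.0663 -0.0501] moved [ 0.0013 -0.0005] lip [ 0.4636 -0.0359  0.0923] 104.3
red_lip wrist [ 0.5401 -0.0301  0.0608 -0.0284] moved [0.0016 0.0002] lip [ 0.464  -0.0348  0.0956] 75.6
```

View pics/chk.png

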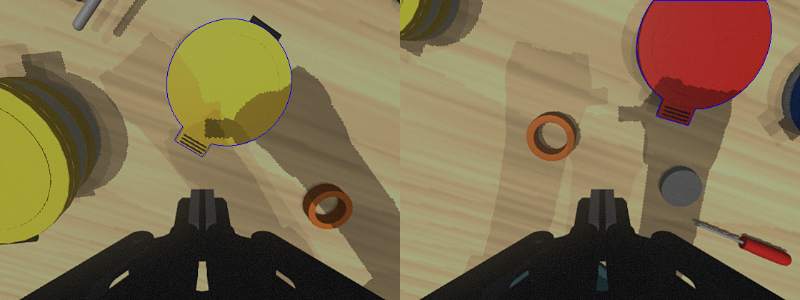

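```bash
python3 - <<'E'
from fit import *
f=ctrl.grab_frame("top");cv2.imwrite("pics/z_top.png",f["color"])
for d in ctrl.masks_of("oil_can","top")[:1]: print(d["conf"],d["box"])
for d in ctrl.masks_of("blue_lip","top")[:1]: print(d["conf"],d["box"])
s=ctrl.get_state();print(s["time"],np.abs(s["qvel"]).max())
E
```

```text
0.85 [279.2, 155.9, 22.4, 18.2]
0.76 [397.6, 189.4, 43.0, 47.3]
16.0 0.002266894473890728
```

View pics/z_top.png

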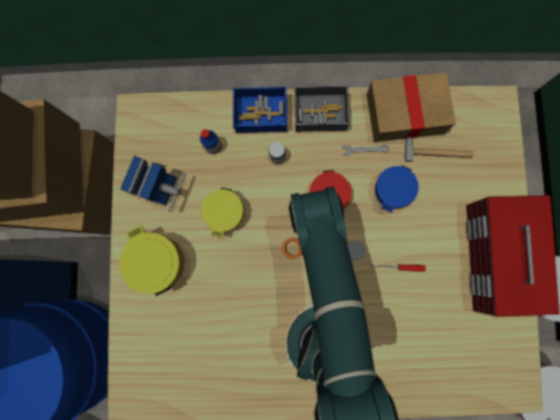

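```bash
python3 -c "
from rig import ctrl
print(ctrl.hand_in())"
```

```text
the job is handed in; nothing more can be done
None
```

I pressed the red lid and the smaller yellow tub's lid down with the shut fingers until both were home, backed the arm off clear of everything, and handed in at about 16 s. No verdict is reported at hand-in.

- **Pressing:** Each lid gave a plateau of about 10 N over the last 10 mm. The force then rose against the stop, to 19 N on red and 27 N on yellow.
- **Lid height after release:** Model fits to the camera masks put the red lip at 92–96 mm and the yellow lip at 90 mm above the bench, against the 103 mm limit. These fits read low: the blue lid, which was home throughout, read 95 mm in the same kind of fit although home is 100 mm. Red's two fits, from all views and from the wrist view alone, differed by about 3 mm.
- **Where the tubs stand:** Both tubs moved by less than 3 mm.
- **Blue tub and can:** In the last top picture both are where they stood at the start, within about 2 px. The can is upright, and I never brought the arm near the blue tub.
- **Disagreement:** The tool's height at the end stop would put the fingertips about 10 mm below the nominal 100 mm lid top. During the red press the white rim showed through the lid, so I take this as a soft stop pressed slightly past home. I did not check it further.

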